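# Put the salt cellar back through the gap between mortar and jar

## Robot

A 7-joint arm with a two-finger parallel gripper is mounted at the origin on the work surface. World frame = base frame: x ahead of the robot, y to its left, z up, the work surface at z = 0. Lengths are in m, angles in rad, forces in N, time in s.
With the tool pointing down it reaches from about 0.425 to 0.825 m from the base axis. Payload 3.6 kg.
Tool frame: the origin (TCP) lies midway between the tips of the shut fingers; the grasp point (between the pads) lies 19 mm behind it; z points along the fingers, y is the direction in which the jaws open and shut (so a half turn about z gives the same grasp; the last joint's range is limited). The gripper opens to 93 mm and grips with 3 to 60 N. Pads are 15 mm wide; open, the fingers measure 128 mm over their backs; the gripper's body (75 mm by 188 mm) begins 65 mm behind the grasp point.
Start: joints at [1.19, 0.615, -0.013, 1.423, 0.008, 1.103, -0.04], TCP at [0.225, -0.61, 0.219] pointing down, gripper open.
Joint ranges: [-3.12, 3.12], [-0.3, 2.06], [-1.34, 1.32], [0.26, 2.42], [-1.36, 4.5], [0.01, 1.98], [-2.84, 2.84]. Speed limits (rad/s): [2.79, 2.79, 3.14, 3.14, 3.14, 3.14, 3.14].

## Interface

Orientations are given as a rotation vector (axis times angle).
In Python, from station import r gives the robot as it stands.
- The arm moves only by the tool step_arm, never from a script. Its argument "deltas" is a list of rows, each an object of numbers: "gripper": the opening, from 0 (shut) to 1 (fully open); "dx", "dy", "dz": the shift along the world's x, y, z in cm; "twist": the turn about the world's z in rad. A call has 1 to 20 rows; each row shifts and turns the commanded pose from where the row before left it; what a row does not reach is not made up. A row lasts 1/12 s, in which the tool goes at most 41.7 mm and 7.16 degrees, less where a joint would pass 70% of its speed; a pose out of reach is approached as far as the arm can. A call with a gripper value outside its range is refused whole. The fingers move at their own pace and stop on an object; "newtons" is the grip in N (left out, the last holds). Time passes only in rows, so rows that do not move let the fingers close. It gives the time, the measured TCP pose, the force and the opening at its end, in the units of the state.
- r.read_state(): the state, without advancing time (a new reading comes with each control period).
- r.camera(name): name is "side" or "top" or "wrist"; returns a dict with "img" (400x640x3 uint8, blue, green, red), "depth" (400x640 float32, m along the optical axis (not along the pixel's ray), 0 where there is no reading), "fovy" (degrees; the focal length in pixels is half the picture's height over the tangent of half this angle, whatever the lens; pixels are square), "cx", "cy" (the principal point, pixels), "rvec" (rotation vector, rad) and "tvec" (3), from world to camera coordinates, as OpenCV has them. Camera axes: x right, y down, z forward; pixel columns grow to the right and rows downward; lengths in m; the calibration is good to about 2 mm. A picture is of the moment at which its call begins.
- r.finish_job(): hands the job in, once; it reports no verdict.
The state is a dict: "t": time; "joint_pos": joint angles; "qd": joint speeds; "tau": joint torques, N m; "tool_pos": TCP position; "orientation": TCP orientation; "contact_force": force on the tool from outside, world axes, zero at the start; "moment": the same for the moment, N m; "gripper_width": opening from 0.0 (shut) to 1.0 (fully open).
Only numpy, scipy, OpenCV 4.12 (cv2) and the standard library are available. Lean on these libraries where they do the work, as an engineer would, in place of code of your own. Each camera call takes 0.05 s, during which the arm holds its last target.

## Task

Put the salt away: with the fingertips, gently push the round white salt cellar along the counter, through the narrow gap between the stone mortar and the clay jar, until it stands wholly on the round blue mat behind them. Do not go round the outside, lift the cellar off the counter or tip it, and leave the regulator weight, funnel, spoon and spice tin where they are.

Things in the scene. Friction and masses are not known exactly. Their poses are not given: they have to be found in the camera images.
- salt_cellar: loose round salt cellar, white ceramic with a blue band round its side and a flat white lid: a plain upright cylinder 80 mm in diameter up to 38 mm high, lid 74 mm in diameter, 46 mm high in all, about 0.3 to 0.55 kg; slides on the counter. Origin: centre of its underside (z = 0 on the counter). Starts on the robot's side of the gap, up to about 50 mm to one side of the gap's centre line
- mat: round blue mat 124 mm in diameter, stuck flat to the counter (under 1 mm thick, no edge to catch on). Origin: its centre; its x axis points along the way through the gap, away from the robot; the gap's middle lies 95 mm from the mat's centre on the -x side
- mortar: squat grey stone mortar, too heavy to shift (fixed), 104 mm in diameter, 58 mm high, upright; stands on one side of the gap (either). Origin: centre of its underside
- jar: squat brown clay jar with a wooden lid, too heavy to shift (fixed), 104 mm in diameter, 58 mm high, upright; stands on the other side of the gap. Its centre is 192 to 196 mm from the mortar's, so the gap is 88 to 92 mm wide. Origin: centre of its underside
- regulator_weight: loose steel pressure-regulator weight, 36 mm in diameter, 44 mm high, upright beside the mat; to be left alone. Origin: centre of its underside
- funnel: loose small aluminium funnel standing mouth down beside the mat, 76 mm in diameter at the counter, 68 mm high; to be left alone. Origin: centre of its mouth, on the counter
- spoon: loose wooden spoon about 200 mm long lying along its x axis to the side of the work; to be left alone. Origin: near its middle, on the counter
- spice_tin: loose red tin 52 mm in diameter, 60 mm high, upright to the other side of the work; to be left alone. Origin: centre of its underside
Mind the look-alikes: they are no part of the job. What is shaped like the salt_cellar but turquoise is not meant.

How it is judged:
By the outcome, as a careful person would: the job done as asked, in the order asked, and still so for the second after the job is handed in, with the robot touching nothing.
It also fails if it takes over 54 s, if anything falls off the work surface, if the arm or the gripper's body presses on something with over 40 N, if the wrist force passes 120 N, or if a joint passes its speed limit or range.

## Working session

There is one attempt and no reset: what is moved stays moved. The work goes in short steps, Python scripts to look and compute and a tool call to move; the robot and the scene stay as the last step left them, time stands still between calls to the robot, and variables do not carry over. Pictures are saved under pics/ and viewed, and the job is handed in when it is done.

Besides the shell and the picture viewer there is one more tool, called after "Call:" as name(argument=value, ...) on one line, values as JSON. step_arm: Moves the arm, as the interface text tells. Its arguments: {"type":"object","properties":{"deltas":{"type":"array"},"newtons":{"type":"number"}},"required":["deltas"]}

```bash
mkdir -p pics; ls; cat > h.py <<'E'
import numpy as np,cv2
from station import r
def K(c):
    f=200/np.tan(np.radians(c['fovy'])/2); return f,c['cx'],c['cy']
def ray(c,u,v,z):
    f,cx,cy=K(c); R=cv2.Rodrigues(np.array(c['rvec'],float))[0]; t=np.array(c['tvec'],float).ravel()
    o=-R.T@t; d=R.T@np.array([(u-cx)/f,(v-cy)/f,1.]); return o+d*(z-o[2])/d[2]
def cloud(c):
    f,cx,cy=K(c); R=cv2.Rodrigues(np.array(c['rvec'],float))[0]; t=np.array(c['tvec'],float).ravel()
    v,u=np.mgrid[:400,:640]; d=c['depth']; P=np.stack([(u-cx)/f*d,(v-cy)/f*d,d],-1)
    return (P-t)@R
E
python3 - <<'E'
from h import *
print(r.read_state())
for n in ['top','side','wrist']:
    c=r.camera(n); cv2.imwrite(f'pics/{n}0.png',c['img']); print(n,c['fovy'],c['cx'],c['cy'],c['rvec'],c['tvec'])
E
```

```text
pics
{'t': 0.0, 'joint_pos': array([ 1.19051522,  0.61590748, -0.01262812,  1.42489778,  0.00812087,
        1.10337212, -0.04044281]), 'qd': array([-0.00048934, -0.0002376 ,  0.00090495,  0.00026561,  0.00103533,
       -0.00039282, -0.00062832]), 'tau': array([ 2.32405455e-04, -4.58927751e+01,  2.09035738e-01, -1.65743691e+01,
       -6.10681437e-02,  2.05173797e-02,  2.50913554e-04]), 'tool_pos': array([ 0.22492711, -0.60900356,  0.21748913]), 'orientation': array([-3.09011115e+00, -5.52453088e-01,  7.73743412e-04]), 'contact_force': array([ 1.1322893 ,  0.23698573, -0.44243966]), 'moment': array([0.04481462, 0.012278  , 0.03355067]), 'gripper_width': 0.9987456197685043}
top 45.17797000084005 330.9040955039135 199.43736905707806 [ 2.12218469 -2.15684644  0.1720627 ] [-0.00633971  0.49604635  1.05336736]
side 42.01892626508874 314.1783816410636 199.8606540190233 [ 2.25558975 -0.09143594  0.04612384] [-0.50034935  0.04930318  1.01522696]
wrist 65.66908673456662 320.778279964026 204.5856935121242 [-2.37072567  1.65002134  0.25254365] [-0.64822788 -0.03401147  0.3930216 ]
```

View pics/top0.png

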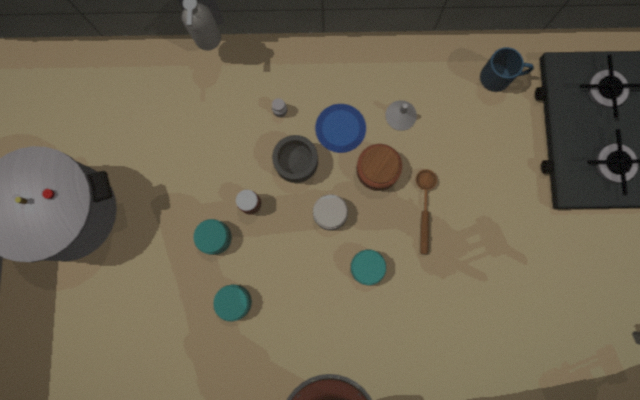

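View pics/side0.png

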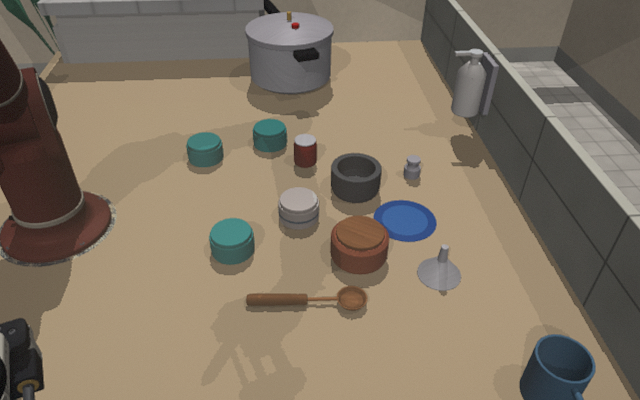

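Top view (up is +x, left is +y): white cellar at (330,212), mortar (296,159), jar (379,167), mat (341,128), weight (279,108), funnel (401,115), spice tin (248,201), and a turquoise look-alike at (369,267), close to the cellar. Next I measure them.

```bash
cat >> h.py <<'E'
def blob(m,near,c,z,name):
    m=cv2.morphologyEx(m.astype(np.uint8),cv2.MORPH_OPEN,np.ones((3,3)))
    cs,_=cv2.findContours(m,cv2.RETR_EXTERNAL,cv2.CHAIN_APPROX_NONE)
    cs=[k for k in cs if len(k)>12]
    k=min(cs,key=lambda k:np.hypot(*(k[:,0].mean(0)-near)))
    P=np.array([ray(c,u,v,z)[:2] for u,v in k[:,0]])
    # circle fit
    A=np.c_[2*P,np.ones(len(P))]; s=np.linalg.lstsq(A,(P**2).sum(1),rcond=None)[0]
    R=np.sqrt(s[2]+s[0]**2+s[1]**2); print(name,'ctr',s[:2].round(4),'dia',round(2*R,4),'res',np.std(np.hypot(*(P-s[:2]).T)-R).round(4)); return s[:2]
E
python3 - <<'E'
from h import *
c=r.camera('top'); P=cloud(c); z=P[...,2]; hsv=cv2.cvtColor(c['img'],cv2.COLOR_BGR2HSV)
for n,p in dict(cellar=(330,212),mortarrim=(296,138),jar=(379,167),mat=(341,128),weight=(279,104),tin=(248,201),turq=(369,267),counter=(330,300)).items():
    print(n,P[p[1],p[0]].round(4),hsv[p[1],p[0]],'ray0',ray(c,*p,0).round(3))
h=hsv[...,0];s=hsv[...,1];v=hsv[...,2]
blob((h>95)&(h<130)&(s>120),(341,128),c,0,'mat')
for n,near,lo,hi,zz in [('cellar',(330,212),.041,.052,.046),('mortar',(296,159),.051,.066,.058),('jar',(379,167),.045,.075,.058),('tin',(248,201),.052,.068,.060),('turq',(369,267),.04,.053,.046),('weight',(279,108),.012,.06,.044),('funnel',(401,115),.006,.08,.0)]:
    blob((z>lo)&(z<hi),near,c,zz,n)
for n,p in dict(cellar=(330,212),jar=(379,167)).items():
    pass
E
```

```text
cellar [ 0.4667 -0.0119  0.0425] [ 18  22 137] ray0 [ 0.472 -0.012  0.   ]
mortarrim [0.6365 0.0631 0.0565] [30 16 65] ray0 [0.653 0.067 0.   ]
jar [ 0.5656 -0.1243  0.0569] [ 12 145 107] ray0 [ 0.579 -0.13   0.   ]
mat [ 0.6755 -0.0416  0.0029] [108 148 126] ray0 [ 0.676 -0.042  0.   ]
weight [0.7236 0.1035 0.0424] [ 13  14 128] ray0 [0.739 0.108 0.   ]
tin [0.4925 0.171  0.0571] [ 45   4 138] ray0 [0.502 0.181 0.   ]
turq [ 0.3424 -0.0965  0.0403] [ 87 129 111] ray0 [ 0.343 -0.1    0.   ]
counter [ 0.2702 -0.0087  0.0034] [ 20  76 138] ray0 [ 0.27  -0.009  0.   ]
mat ctr [ 0.6774 -0.04  ] dia 0.1152 res 0.0007
cellar ctr [ 0.4694 -0.0101] dia 0.0682 res 0.0024
mortar ctr [0.5924 0.0675] dia 0.1015 res 0.0007
jar ctr [ 0.5702 -0.1239] dia 0.0979 res 0.0016
tin ctr [0.4948 0.1753] dia 0.0461 res 0.0006
turq ctr [ 0.3428 -0.0936] dia 0.0702 res 0.0014
weight ctr [0.7168 0.1045] dia 0.0373 res 0.002
funnel ctr [ 0.7096 -0.188 ] dia 0.064 res 0.0021
```

```bash
python3 - <<'E'
from h import *
R=cv2.Rodrigues(r.read_state()['orientation'])[0]; print(R.round(3)); print('tool y angle',np.degrees(np.arctan2(R[1,1],R[0,1])))
for n,near in [('top',(330,212)),('side',(299,202))]:
    c=r.camera(n); hsv=cv2.cvtColor(c['img'],cv2.COLOR_BGR2HSV)
    print(hsv[near[1],near[0]])
    for T in (35,45): 
        a=blob((hsv[...,1]<T)&(hsv[...,2]>(125 if n=='top' else 0)),near,c,.046,n)
m=np.array([.5924,.0675]);j=np.array([.5702,-.1239]);g=(m+j)/2;nn=(m-j)/np.linalg.norm(m-j);u=np.array([nn[1],-nn[0]])
print('gap',g,'u',u,'w',np.linalg.norm(m-j)-.104,'dir from mat',(np.array([.6774,-.04])-g))
for p in ([.4694,-.0101],[.6774,-.04]): d=np.array(p)-g; print(p,'along',d@u,'lat',d@nn)
print('yaw of n deg',np.degrees(np.arctan2(nn[1],nn[0])))
E
```

```text
[[ 0.938  0.347 -0.001]
 [ 0.347 -0.938  0.001]
 [-0.    -0.002 -1.   ]]
tool y angle -69.72312587619574
[ 22  21 136]
top ctr [ 0.4699 -0.0105] dia 0.0704 res 0.0007
top ctr [ 0.4701 -0.01  ] dia 0.0709 res 0.0008
[  9  23 174]
side ctr [ 0.4701 -0.0367] dia 0.1013 res 0.0089
side ctr [ 0.4686 -0.0367] dia 0.104 res 0.0084
gap [ 0.5813 -0.0282] u [ 0.99334057 -0.11521505] w 0.0886831596170252 dir from mat [ 0.0961 -0.0118]
[0.4694, -0.0101] along -0.11324020243060243 lat 0.005086900183431461
[0.6774, -0.04] along 0.09681956657281025 lat -0.0006492523801698586
yaw of n deg 83.38397100647914
```

Call:
step_arm(deltas=[{"gripper": 0.645,"dx": 2.8,"dy": 2.0,"twist": -0.117},{"dx": 2.8,"dy": 2.0,"twist": -0.117},{"dx": 2.8,"dy": 2.0,"twist": -0.117},{"dx": 2.8,"dy": 2.0,"twist": -0.118},{"dx": 2.8,"dy": 2.0},{"dx": 2.8,"dy": 2.0},{"dx": 2.8,"dy": 2.0},{"dx": 2.8,"dy": 2.0},{"dy": 3.6},{"dy": 3.6},{"dy": 3.6},{"dy": 3.6},{"dy": 3.6},{"dy": 3.6},{"dy": 3.6},{"dy": 3.6},{"dy": 3.6},{"dy": 3.6},{"dy": 3.6}])

```text
validation failed for argument at $.de...
```

Call:
step_arm(deltas=[{"dy": 2.4},{"dy": 2.0},{"dy": 0.4},{"dx": -1},{"dx": -1},{"dx": -0.3},{"dz": -2},{"dz": -2},{"dz": -2},{"dz": -2},{"dz": -2},{},{}])

```text
validation failed for argument at $.de...
```

Call:
step_arm(deltas=[{"gripper": 0.645,"dx": 2.8,"dy": 2.0,"dz": 0,"twist": -0.117}])

```text
t: 0.38
tool_pos: [0.2435, -0.5947, 0.2182]
orientation: [3.119, 0.347, -0.013]
contact_force: [-1.2, -1.5, 0.4]
gripper_width: 0.967
```

Call:
step_arm(deltas=[{"gripper": 0.645,"dx": 2.8,"dy": 2,"dz": 0,"twist": -0.117},{"gripper": 0.645,"dx": 2.8,"dy": 2,"dz": 0,"twist": -0.117},{"gripper": 0.645,"dx": 2.8,"dy": 2,"dz": 0,"twist": -0.118},{"gripper": 0.645,"dx": 2.8,"dy": 2,"dz": 0,"twist": 0},{"gripper": 0.645,"dx": 2.8,"dy": 2,"dz": 0,"twist": 0},{"gripper": 0.645,"dx": 2.8,"dy": 2,"dz": 0,"twist": 0},{"gripper": 0.645,"dx": 2.8,"dy": 2,"dz": 0,"twist": 0},{"gripper": 0.645,"dx": 0,"dy": 3.6,"dz": 0,"twist": 0},{"gripper": 0.645,"dx": 0,"dy": 3.6,"dz": 0,"twist": 0},{"gripper": 0.645,"dx": 0,"dy": 3.6,"dz": 0,"twist": 0},{"gripper": 0.645,"dx": 0,"dy": 3.6,"dz": 0,"twist": 0},{"gripper": 0.645,"dx": 0,"dy": 3.6,"dz": 0,"twist": 0},{"gripper": 0.645,"dx": 0,"dy": 3.6,"dz": 0,"twist": 0},{"gripper": 0.645,"dx": 0,"dy": 3.6,"dz": 0,"twist": 0},{"gripper": 0.645,"dx": 0,"dy": 3.6,"dz": 0,"twist": 0},{"gripper": 0.645,"dx": 0,"dy": 3.6,"dz": 0,"twist": 0},{"gripper": 0.645,"dx": 0,"dy": 3.6,"dz": 0,"twist": 0},{"gripper": 0.645,"dx": 0,"dy": 3.6,"dz": 0,"twist": 0},{"gripper": 0.645,"dx": 0,"dy": 3.6,"dz": 0,"twist": 0}])

```text
t: 1.97
tool_pos: [0.449, -0.016, 0.2189]
orientation: [-3.136, 0.181, -0.001]
contact_force: [-0.1, 0.2, 0.3]
gripper_width: 0.644
```

Call:
step_arm(deltas=[{"gripper": 0.645,"dx": 0,"dy": 1.2,"dz": 0,"twist": 0},{"gripper": 0.645,"dx": -1,"dy": 0,"dz": -2,"twist": 0},{"gripper": 0.645,"dx": -1,"dy": 0,"dz": -2,"twist": 0},{"gripper": 0.645,"dx": -0.3,"dy": 0,"dz": -2,"twist": 0},{"gripper": 0.645,"dx": 0,"dy": 0,"dz": -2,"twist": 0},{"gripper": 0.645,"dx": 0,"dy": 0,"dz": -2,"twist": 0},{"gripper": 0.645,"dx": 0,"dy": 0,"dz": 0,"twist": 0},{"gripper": 0.645,"dx": 0,"dy": 0,"dz": 0,"twist": 0},{"gripper": 0.645,"dx": 0,"dy": 0,"dz": 0,"twist": 0},{"gripper": 0.645,"dx": 0,"dy": 0,"dz": 0,"twist": 0}])

```text
t: 2.8
tool_pos: [0.4273, -0.0057, 0.1198]
orientation: [-3.136, 0.181, -0.004]
contact_force: [-1.0, -0.3, -0.4]
gripper_width: 0.647
```

```bash
python3 - <<'E'
from h import *
for n in ['top','wrist','side']:
    c=r.camera(n); cv2.imwrite(f'pics/{n}1.png',c['img'])
E
python3 -c "
import cv2,numpy as np
cv2.imwrite('pics/c1.png',np.hstack([cv2.resize(cv2.imread('pics/%s1.png'%n),(400,250)) for n in('side','wrist')]))"
```

```text
(no output)
```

View pics/c1.png

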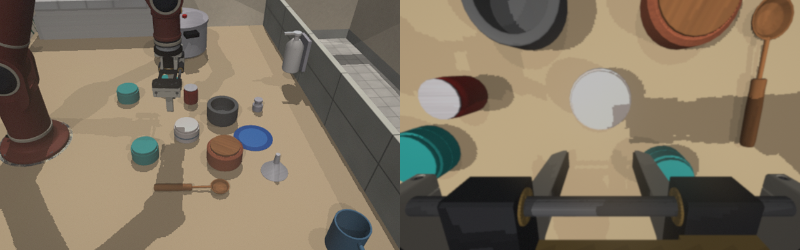

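View pics/top1.png

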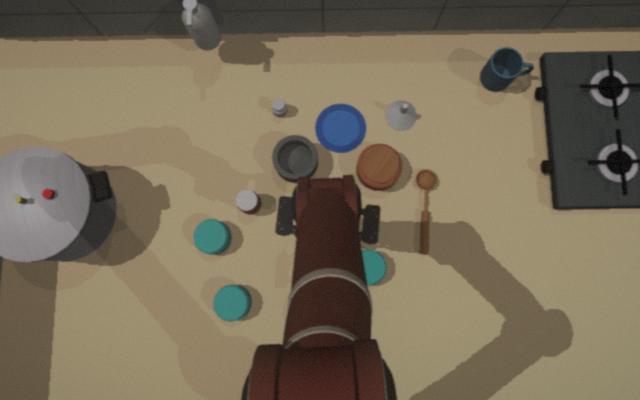

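```bash
cat >> h.py <<'E'
def wc(near=(320,160),save=None):
    c=r.camera('wrist'); hsv=cv2.cvtColor(c['img'],cv2.COLOR_BGR2HSV)
    P=cloud(c); z=P[...,2]
    m=(hsv[...,1]<50)&(z>.036)&(z<.055)
    a=blob(m,near,c,.046,'wrist cellar')
    for n,lo,hi,pp in [('mortar',.05,.066,(180,20)),('jar',.05,.066,(480,20))]:
        pass
    g=np.array([.5813,-.0282]);u=np.array([.99334,-.115215]);nn=np.array([.115215,.99334])
    t=r.read_state()['tool_pos'][:2]
    print('cellar along/lat',((a-g)@u).round(4),((a-g)@nn).round(4),'tcp',((t-g)@u).round(4),((t-g)@nn).round(4),'matdist',np.hypot(*(a-[.6774,-.040])).round(4))
    if save: cv2.imwrite(save,c['img'])
E
python3 - <<'E'
from h import *
wc()
E
```

```text
wrist cellar ctr [ 0.4723 -0.0095] dia 0.0747 res 0.0006
cellar along/lat -0.1104 0.0061 tcp -0.1561 0.0045 matdist 0.2073
```

Call:
step_arm(deltas=[{"gripper": 0.645,"dx": 0,"dy": 0.1,"dz": -2,"twist": 0},{"gripper": 0.645,"dx": 0,"dy": 0,"dz": -2,"twist": 0},{"gripper": 0.645,"dx": 0,"dy": 0,"dz": -2,"twist": 0},{"gripper": 0.645,"dx": 0,"dy": 0,"dz": -2,"twist": 0},{"gripper": 0.645,"dx": 0,"dy": 0,"dz": -1.5,"twist": 0},{"gripper": 0.645,"dx": 0,"dy": 0,"dz": -1.2,"twist": 0},{"gripper": 0.645,"dx": 0,"dy": 0,"dz": 0,"twist": 0},{"gripper": 0.645,"dx": 0,"dy": 0,"dz": 0,"twist": 0},{"gripper": 0.645,"dx": 0,"dy": 0,"dz": 0,"twist": 0}])

```text
t: 3.75
tool_pos: [0.4268, -0.0047, 0.0123]
orientation: [-3.136, 0.181, -0.002]
contact_force: [0.4, -0.8, 0.0]
gripper_width: 0.643
```

```bash
python3 - <<'E'
from h import *
print(r.read_state()['tool_pos'],r.read_state()['joint_pos'].round(2))
wc(save='pics/w2.png')
E
```

```text
[ 0.42679074 -0.00471352  0.01231239] [-0.04  0.66  0.01  2.24 -0.02  0.24 -1.71]
wrist cellar ctr [ 0.473  -0.0098] dia 0.0737 res 0.0004
cellar along/lat -0.1097 0.0058 tcp -0.156 0.0056 matdist 0.2066
```

View pics/w2.png

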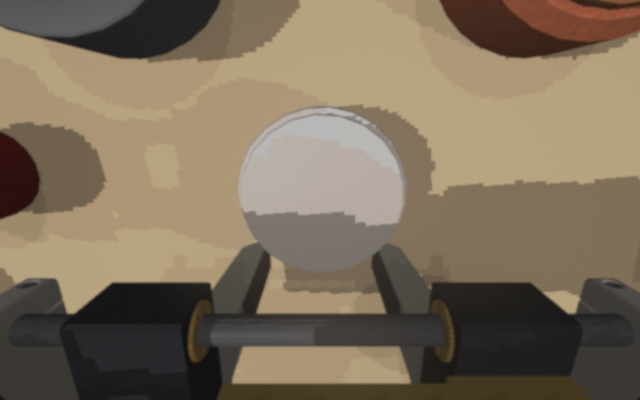

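Fingers are down behind the cellar, which sits centred at (322,190) and hasn't been touched. First gentle push.

Call:
step_arm(deltas=[{"gripper": 0.645,"dx": 0.3,"dy": -0.035,"dz": 0,"twist": 0},{"gripper": 0.645,"dx": 0.3,"dy": -0.035,"dz": 0,"twist": 0},{"gripper": 0.645,"dx": 0.3,"dy": -0.035,"dz": 0,"twist": 0},{"gripper": 0.645,"dx": 0.2,"dy": -0.023,"dz": 0,"twist": 0},{"gripper": 0.645,"dx": 0.2,"dy": -0.023,"dz": 0,"twist": 0},{"gripper": 0.645,"dx": 0.2,"dy": -0.023,"dz": 0,"twist": 0},{"gripper": 0.645,"dx": 0.2,"dy": -0.023,"dz": 0,"twist": 0},{"gripper": 0.645,"dx": 0.2,"dy": -0.023,"dz": 0,"twist": 0},{"gripper": 0.645,"dx": 0.2,"dy": -0.023,"dz": 0,"twist": 0},{"gripper": 0.645,"dx": 0.2,"dy": -0.023,"dz": 0,"twist": 0},{"gripper": 0.645,"dx": 0.2,"dy": -0.023,"dz": 0,"twist": 0},{"gripper": 0.645,"dx": 0.2,"dy": -0.023,"dz": 0,"twist": 0},{"gripper": 0.645,"dx": 0.2,"dy": -0.023,"dz": 0,"twist": 0},{"gripper": 0.645,"dx": 0,"dy": 0,"dz": 0,"twist": 0},{"gripper": 0.645,"dx": 0,"dy": 0,"dz": 0,"twist": 0}])

```text
t: 5.05
tool_pos: [0.4563, -0.0081, 0.0117]
orientation: [-3.136, 0.181, -0.003]
contact_force: [-0.7, -0.3, -0.6]
gripper_width: 0.645
```

```bash
python3 - <<'E'
from h import *
wc(save='pics/w3.png')
E
```

```text
wrist cellar ctr [ 0.4891 -0.0112] dia 0.0796 res 0.005
cellar along/lat -0.0935 0.0063 tcp -0.1265 0.0056 matdist 0.1905
```

Call:
step_arm(deltas=[{"gripper": 0.645,"dx": -0.7,"dy": 0.08,"dz": 0,"twist": 0},{"gripper": 0.645,"dx": -0.7,"dy": 0.08,"dz": 0,"twist": 0},{"gripper": 0.645,"dx": -0.1,"dy": 0.01,"dz": 0,"twist": 0},{"gripper": 0.385,"dx": 0,"dy": 0,"dz": 0,"twist": 0},{"gripper": 0.385,"dx": 0,"dy": 0,"dz": 0,"twist": 0},{"gripper": 0.385,"dx": 0,"dy": 0,"dz": 0,"twist": 0},{"gripper": 0.385,"dx": 0,"dy": 0,"dz": 0,"twist": 0},{"gripper": 0.385,"dx": 0,"dy": 0,"dz": 0,"twist": 0},{"gripper": 0.385,"dx": 0,"dy": 0,"dz": 0,"twist": 0}])

```text
t: 5.85
tool_pos: [0.4404, -0.0064, 0.0116]
orientation: [-3.136, 0.181, -0.001]
contact_force: [1.1, 0.7, -0.1]
gripper_width: 0.389
```

```bash
python3 - <<'E'
from h import *
wc(save='pics/w4.png')
E
```

```text
wrist cellar ctr [ 0.4927 -0.0111] dia 0.0735 res 0.0004
cellar along/lat -0.09 0.0067 tcp -0.1425 0.0054 matdist 0.187
```

View pics/w4.png

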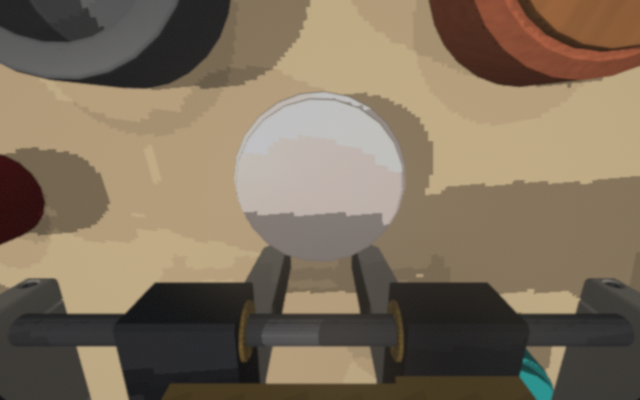

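Call:
step_arm(deltas=[{"gripper": 0.385,"dx": 0.3,"dy": 0,"dz": 0,"twist": 0},{"gripper": 0.385,"dx": 0.3,"dy": -0.03,"dz": 0,"twist": 0},{"gripper": 0.385,"dx": 0.2,"dy": -0.023,"dz": 0,"twist": 0},{"gripper": 0.385,"dx": 0.2,"dy": -0.023,"dz": 0,"twist": 0},{"gripper": 0.385,"dx": 0.195,"dy": -0.06,"dz": 0,"twist": 0},{"gripper": 0.385,"dx": 0.195,"dy": -0.06,"dz": 0,"twist": 0},{"gripper": 0.385,"dx": 0.195,"dy": -0.06,"dz": 0,"twist": 0},{"gripper": 0.385,"dx": 0.195,"dy": -0.06,"dz": 0,"twist": 0},{"gripper": 0.385,"dx": 0.195,"dy": -0.06,"dz": 0,"twist": 0},{"gripper": 0.385,"dx": 0.195,"dy": -0.06,"dz": 0,"twist": 0},{"gripper": 0.385,"dx": 0.195,"dy": -0.06,"dz": 0,"twist": 0},{"gripper": 0.385,"dx": 0.195,"dy": -0.06,"dz": 0,"twist": 0},{"gripper": 0.385,"dx": 0.195,"dy": -0.06,"dz": 0,"twist": 0},{"gripper": 0.385,"dx": 0.195,"dy": -0.06,"dz": 0,"twist": 0},{"gripper": 0.385,"dx": 0.195,"dy": -0.06,"dz": 0,"twist": 0},{"gripper": 0.385,"dx": 0.195,"dy": -0.06,"dz": 0,"twist": 0},{"gripper": 0.385,"dx": 0.195,"dy": -0.06,"dz": 0,"twist": 0},{"gripper": 0.385,"dx": 0.195,"dy": -0.06,"dz": 0,"twist": 0},{"gripper": 0.385,"dx": 0,"dy": 0,"dz": 0,"twist": 0},{"gripper": 0.385,"dx": 0,"dy": 0,"dz": 0,"twist": 0}])

```text
t: 7.57
tool_pos: [0.4783, -0.0157, 0.0118]
orientation: [-3.136, 0.181, -0.002]
contact_force: [-0.3, -0.0, -0.0]
gripper_width: 0.387
```

```bash
cat >> h.py <<'E'
def look(save):
    c=r.camera('wrist'); cv2.imwrite(save,c['img']); hsv=cv2.cvtColor(c['img'],cv2.COLOR_BGR2HSV)
    z=cloud(c)[...,2]
    return c,hsv,z
E
python3 - <<'E'
from h import *
wc(save='pics/w5.png')
E
```

```text
wrist cellar ctr [ 0.5208 -0.0196] dia 0.0781 res 0.0041
cellar along/lat -0.0611 0.0016 tcp -0.1038 0.0005 matdist 0.158
```

View pics/w5.png

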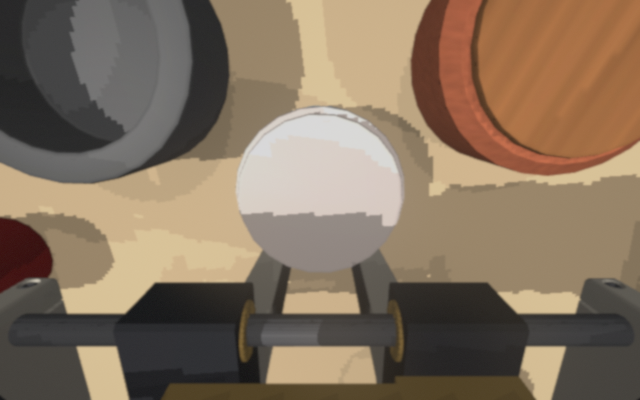

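```bash
cat >> h.py <<'E'
def fitc(P):
    A=np.c_[2*P,np.ones(len(P))]; s=np.linalg.lstsq(A,(P**2).sum(1),rcond=None)[0]
    return s[:2],np.sqrt(s[2]+s[0]**2+s[1]**2)
def gapw(save=None):
    c=r.camera('wrist')
    if save: cv2.imwrite(save,c['img'])
    z=cloud(c)[...,2]; out=[]
    for side,sl in (('mortar',slice(0,300)),('jar',slice(345,640))):
        m=np.zeros((400,640),np.uint8); m[:275,sl]=((z>.051)&(z<.066))[:275,sl]
        m=cv2.morphologyEx(m,cv2.MORPH_OPEN,np.ones((3,3)))
        k=max(cv2.findContours(m,cv2.RETR_EXTERNAL,cv2.CHAIN_APPROX_NONE)[0],key=cv2.contourArea)
        h=cv2.convexHull(k)[:,0]; h=h[(h[:,0]>2)&(h[:,0]<637)&(h[:,1]>2)&(h[:,1]<272)]
        P=np.array([ray(c,a,b,.058)[:2] for a,b in h]); s,R=fitc(P); print(side,s.round(4),'dia',(2*R).round(4),len(P)); out.append(s)
    print('mid',((out[0]+out[1])/2).round(4),'dist',np.linalg.norm(out[0]-out[1]).round(4)); return out
E
python3 - <<'E'
from h import *
gapw()
E
```

```text
mortar [0.5948 0.0665] dia 0.1034 26
jar [ 0.5712 -0.1185] dia 0.0822 16
mid [ 0.583 -0.026] dist 0.1865
```

```bash
python3 - <<'E'
from h import *
c=r.camera('wrist'); P=cloud(c)
print([(u,*P[60,u].round(4)) for u in range(405,490,5)])
print([(u,*P[60,u].round(4)) for u in range(170,240,5)])
E
```

```text
[(405, np.float64(0.5802), np.float64(-0.0712), np.float64(-0.0001)), (410, np.float64(0.5792), np.float64(-0.0722), np.float64(0.0057)), (415, np.float64(0.578), np.float64(-0.072), np.float64(0.0149)), (420, np.float64(0.577), np.float64(-0.0724), np.float64(0.0215)), (425, np.float64(0.576), np.float64(-0.0724), np.float64(0.0288)), (430, np.float64(0.575), np.float64(-0.0722), np.float64(0.0358)), (435, np.float64(0.5743), np.float64(-0.0725), np.float64(0.0408)), (440, np.float64(0.5735), np.float64(-0.0725), np.float64(0.0464)), (445, np.float64(0.5731), np.float64(-0.0739), np.float64(0.0477)), (450, np.float64(0.5729), np.float64(-0.0759), np.float64(0.0474)), (455, np.float64(0.5725), np.float64(-0.0768), np.float64(0.0499)), (460, np.float64(0.5721), np.float64(-0.0781), np.float64(0.0513)), (465, np.float64(0.572), np.float64(-0.0803), np.float64(0.0505)), (470, np.float64(0.5717), np.float64(-0.082), np.float64(0.0509)), (475, np.float64(0.5711), np.float64(-0.0816), np.float64(0.0556)), (480, np.float64(0.5708), np.float64(-0.0828), np.float64(0.0569)), (485, np.float64(
[... 289 characters left out ...]
(0.0211), np.float64(0.058)), (190, np.float64(0.5826), np.float64(0.0197), np.float64(0.0572)), (195, np.float64(0.5605), np.float64(-0.0247), np.float64(0.1775)), (200, np.float64(0.5834), np.float64(0.0184), np.float64(0.0505)), (205, np.float64(0.5843), np.float64(0.0185), np.float64(0.0446)), (210, np.float64(0.5852), np.float64(0.0186), np.float64(0.0379)), (215, np.float64(0.5861), np.float64(0.0185), np.float64(0.0314)), (220, np.float64(0.587), np.float64(0.0182), np.float64(0.0248)), (225, np.float64(0.5881), np.float64(0.018), np.float64(0.0171)), (230, np.float64(0.5908), np.float64(0.0201), np.float64(-0.0005)), (235, np.float64(0.5908), np.float64(0.0178), np.float64(-0.0022))]
```

```bash
cat >> h.py <<'E'
from scipy.optimize import least_squares
def gap2(save=None):
    c=r.camera('wrist'); 
    if save: cv2.imwrite(save,c['img'])
    P=cloud(c); z=P[...,2]; hsv=cv2.cvtColor(c['img'],cv2.COLOR_BGR2HSV); o=[]
    for g,n in (((.5935,.067),'mortar'),((.571,-.123),'jar')):
        d=np.hypot(P[...,0]-g[0],P[...,1]-g[1])
        m=(z>.012)&(z<.043)&(d>.044)&(d<.060)&(c['depth']>0); Q=P[m][:,:2]
        s=least_squares(lambda p:np.hypot(*(Q-p).T)-.052,g,loss='soft_l1',f_scale=.001); o.append(s.x)
        print(n,s.x.round(4),m.sum())
    a,b=o; L=np.linalg.norm(a-b); nn=(a-b)/L; u=np.array([nn[1],-nn[0]]); g=(a+b)/2
    m=(hsv[...,1]<50)&(z>.036)&(z<.055)
    lid=P[m&(np.hypot(P[...,0]-g[0],P[...,1]-g[1])<.25)]
    ctr=blob(m,(320,180),c,.046,'cellar')
    t=r.read_state()['tool_pos'][:2]
    for q,w in ((ctr,'cellar'),(t,'tcp'),(np.array([.6774,-.04]),'mat')): print(w,'along',((q-g)@u).round(4),'lat',((q-g)@nn).round(4))
    print('gap',g.round(4),'dist',L.round(4),'u',u.round(4))
E
python3 - <<'E'
from h import *
gap2()
E
```

```text
mortar [0.5951 0.0694] 3327
jar [ 0.574  -0.1242] 3378
cellar ctr [ 0.5206 -0.0194] dia 0.0783 res 0.0041
cellar along -0.0644 lat 0.0011
tcp along -0.1071 lat 0.0002
mat along 0.0937 lat -0.0025
gap [ 0.5846 -0.0274] dist 0.1948 u [ 0.9942 -0.108 ]
```

Wrist view measured against both walls: the gap is about 91 mm, and the cellar is 1 mm off the centre line. I'll push straight on.

Call:
step_arm(deltas=[{"gripper": 0.385,"dx": 0.2,"dy": -0.03,"dz": 0,"twist": 0},{"gripper": 0.385,"dx": 0.2,"dy": -0.03,"dz": 0,"twist": 0},{"gripper": 0.385,"dx": 0.25,"dy": -0.03,"dz": 0,"twist": 0},{"gripper": 0.385,"dx": 0.25,"dy": -0.03,"dz": 0,"twist": 0},{"gripper": 0.385,"dx": 0.25,"dy": -0.03,"dz": 0,"twist": 0},{"gripper": 0.385,"dx": 0.25,"dy": -0.03,"dz": 0,"twist": 0},{"gripper": 0.385,"dx": 0.25,"dy": -0.03,"dz": 0,"twist": 0},{"gripper": 0.385,"dx": 0.25,"dy": -0.03,"dz": 0,"twist": 0},{"gripper": 0.385,"dx": 0.25,"dy": -0.03,"dz": 0,"twist": 0},{"gripper": 0.385,"dx": 0.25,"dy": -0.03,"dz": 0,"twist": 0},{"gripper": 0.385,"dx": 0.25,"dy": -0.03,"dz": 0,"twist": 0},{"gripper": 0.385,"dx": 0.25,"dy": -0.03,"dz": 0,"twist": 0},{"gripper": 0.385,"dx": 0.25,"dy": -0.03,"dz": 0,"twist": 0},{"gripper": 0.385,"dx": 0.25,"dy": -0.03,"dz": 0,"twist": 0},{"gripper": 0.385,"dx": 0.25,"dy": -0.03,"dz": 0,"twist": 0},{"gripper": 0.385,"dx": 0.2,"dy": -0.02,"dz": 0,"twist": 0},{"gripper": 0.385,"dx": 0,"dy": 0,"dz": 0,"twist": 0},{"gripper": 0.385,"dx": 0,"dy": 0,"dz": 0,"twist": 0}])

```text
t: 9.27
tool_pos: [0.517, -0.0203, 0.0117]
orientation: [-3.136, 0.181, -0.003]
contact_force: [-1.1, 0.2, -0.2]
gripper_width: 0.386
```

```bash
python3 - <<'E'
from h import *
gap2('pics/w6.png')
E
```

```text
mortar [0.5949 0.0694] 3306
jar [ 0.5739 -0.1242] 3211
cellar ctr [ 0.5594 -0.0243] dia 0.0781 res 0.0041
cellar along -0.0251 lat 0.0004
tcp along -0.0678 lat -0.0002
mat along 0.0938 lat -0.0025
gap [ 0.5844 -0.0274] dist 0.1948 u [ 0.9942 -0.1075]
```

View pics/w6.png

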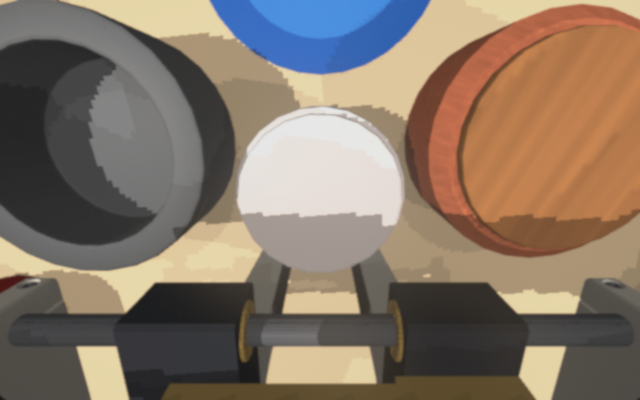

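Call:
step_arm(deltas=[{"gripper": 0.385,"dx": 0.2,"dy": -0.02,"dz": 0,"twist": 0},{"gripper": 0.385,"dx": 0.25,"dy": -0.03,"dz": 0,"twist": 0},{"gripper": 0.385,"dx": 0.25,"dy": -0.03,"dz": 0,"twist": 0},{"gripper": 0.385,"dx": 0.25,"dy": -0.03,"dz": 0,"twist": 0},{"gripper": 0.385,"dx": 0.25,"dy": -0.03,"dz": 0,"twist": 0},{"gripper": 0.385,"dx": 0.25,"dy": -0.03,"dz": 0,"twist": 0},{"gripper": 0.385,"dx": 0.25,"dy": -0.03,"dz": 0,"twist": 0},{"gripper": 0.385,"dx": 0.25,"dy": -0.03,"dz": 0,"twist": 0},{"gripper": 0.385,"dx": 0.25,"dy": -0.03,"dz": 0,"twist": 0},{"gripper": 0.385,"dx": 0.25,"dy": -0.02,"dz": 0,"twist": 0},{"gripper": 0.385,"dx": 0.25,"dy": -0.03,"dz": 0,"twist": 0},{"gripper": 0.385,"dx": 0.25,"dy": -0.02,"dz": 0,"twist": 0},{"gripper": 0.385,"dx": 0.25,"dy": -0.03,"dz": 0,"twist": 0},{"gripper": 0.385,"dx": 0.25,"dy": -0.02,"dz": 0,"twist": 0},{"gripper": 0.385,"dx": 0.25,"dy": -0.03,"dz": 0,"twist": 0},{"gripper": 0.385,"dx": 0.25,"dy": -0.02,"dz": 0,"twist": 0},{"gripper": 0.385,"dx": 0.2,"dy": -0.02,"dz": 0,"twist": 0},{"gripper": 0.385,"dx": 0,"dy": 0,"dz": 0,"twist": 0},{"gripper": 0.385,"dx": 0,"dy": 0,"dz": 0,"twist": 0}])

```text
t: 10.9
tool_pos: [0.5585, -0.0248, 0.0117]
orientation: [-3.136, 0.181, -0.003]
contact_force: [-1.3, -0.7, 0.2]
gripper_width: 0.389
```

```bash
python3 - <<'E'
from h import *
gap2('pics/w7.png')
c=r.camera('wrist');hsv=cv2.cvtColor(c['img'],cv2.COLOR_BGR2HSV)
h=hsv[...,0];m=((h>95)&(h<130)&(hsv[...,1]>120)).astype(np.uint8);k=max(cv2.findContours(m,0,1)[0],key=cv2.contourArea)
hh=cv2.convexHull(k)[:,0];hh=hh[(hh[:,1]>2)];P=np.array([ray(c,*p,0)[:2] for p in hh]);s,R=fitc(P);print('mat',s,2*R)
E
```

```text
mortar [0.5949 0.0694] 3802
jar [ 0.5739 -0.1242] 3824
cellar ctr [ 0.6008 -0.0285] dia 0.0782 res 0.0041
cellar along 0.0165 lat 0.0007
tcp along -0.0261 lat -0.0002
mat along 0.0939 lat -0.0025
gap [ 0.5844 -0.0274] dist 0.1948 u [ 0.9942 -0.1077]
mat [ 0.67920928 -0.03774848] 0.12258880350445868
```

View pics/w7.png

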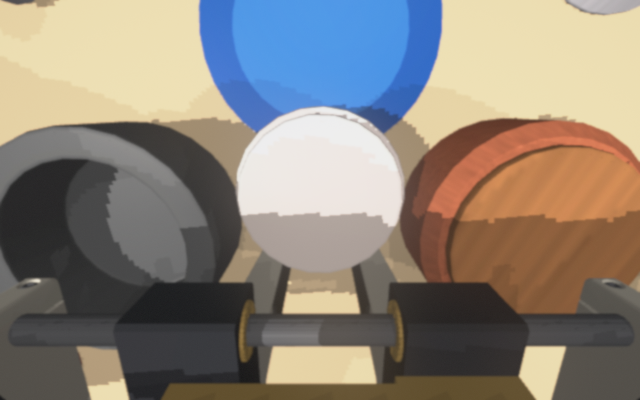

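Call:
step_arm(deltas=[{"gripper": 0.385,"dx": 0.2,"dy": -0.02,"dz": 0,"twist": 0},{"gripper": 0.385,"dx": 0.25,"dy": -0.03,"dz": 0,"twist": 0},{"gripper": 0.385,"dx": 0.25,"dy": -0.03,"dz": 0,"twist": 0},{"gripper": 0.385,"dx": 0.25,"dy": -0.03,"dz": 0,"twist": 0},{"gripper": 0.385,"dx": 0.25,"dy": -0.03,"dz": 0,"twist": 0},{"gripper": 0.385,"dx": 0.25,"dy": -0.03,"dz": 0,"twist": 0},{"gripper": 0.385,"dx": 0.25,"dy": -0.03,"dz": 0,"twist": 0},{"gripper": 0.385,"dx": 0.25,"dy": -0.03,"dz": 0,"twist": 0},{"gripper": 0.385,"dx": 0.25,"dy": -0.03,"dz": 0,"twist": 0},{"gripper": 0.385,"dx": 0.25,"dy": -0.02,"dz": 0,"twist": 0},{"gripper": 0.385,"dx": 0.25,"dy": -0.03,"dz": 0,"twist": 0},{"gripper": 0.385,"dx": 0.25,"dy": -0.02,"dz": 0,"twist": 0},{"gripper": 0.385,"dx": 0.25,"dy": -0.03,"dz": 0,"twist": 0},{"gripper": 0.385,"dx": 0.25,"dy": -0.02,"dz": 0,"twist": 0},{"gripper": 0.385,"dx": 0.25,"dy": -0.03,"dz": 0,"twist": 0},{"gripper": 0.385,"dx": 0.25,"dy": -0.02,"dz": 0,"twist": 0},{"gripper": 0.385,"dx": 0.2,"dy": -0.02,"dz": 0,"twist": 0},{"gripper": 0.385,"dx": 0,"dy": 0,"dz": 0,"twist": 0},{"gripper": 0.385,"dx": 0,"dy": 0,"dz": 0,"twist": 0}])

```text
t: 12.58
tool_pos: [0.5999, -0.0293, 0.0117]
orientation: [-3.136, 0.181, -0.003]
contact_force: [-0.6, -0.2, -1.4]
gripper_width: 0.388
```

```bash
cat > m.py <<'E'
from h import *
import sys
c=r.camera('wrist');cv2.imwrite(sys.argv[1],c['img']);hsv=cv2.cvtColor(c['img'],cv2.COLOR_BGR2HSV)
h=hsv[...,0];m=((h>95)&(h<130)&(hsv[...,1]>120)).astype(np.uint8);k=max(cv2.findContours(m,0,1)[0],key=cv2.contourArea)
hh=cv2.convexHull(k)[:,0];hh=hh[(hh[:,1]>2)];P=np.array([ray(c,*p,0)[:2] for p in hh]);s,R=fitc(P);print('mat',s.round(4),2*R)
wc()
E
python3 m.py pics/w8.png
```

```text
mat [ 0.6794 -0.0378] 0.12212666764806761
wrist cellar ctr [ 0.6418 -0.033 ] dia 0.0787 res 0.0044
cellar along/lat 0.0606 0.0022 tcp 0.0185 0.001 matdist 0.0363
```

View pics/w8.png

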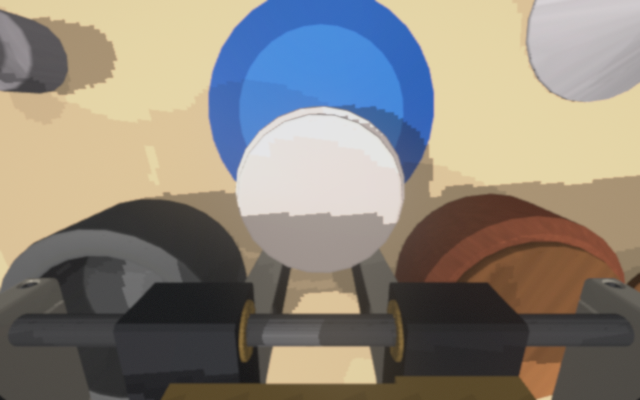

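Call:
step_arm(deltas=[{"gripper": 0.385,"dx": 0.2,"dy": -0.02,"dz": 0,"twist": 0},{"gripper": 0.385,"dx": 0.25,"dy": -0.03,"dz": 0,"twist": 0},{"gripper": 0.385,"dx": 0.25,"dy": -0.03,"dz": 0,"twist": 0},{"gripper": 0.385,"dx": 0.25,"dy": -0.03,"dz": 0,"twist": 0},{"gripper": 0.385,"dx": 0.25,"dy": -0.03,"dz": 0,"twist": 0},{"gripper": 0.385,"dx": 0.25,"dy": -0.04,"dz": 0,"twist": 0},{"gripper": 0.385,"dx": 0.25,"dy": -0.04,"dz": 0,"twist": 0},{"gripper": 0.385,"dx": 0.25,"dy": -0.03,"dz": 0,"twist": 0},{"gripper": 0.385,"dx": 0.25,"dy": -0.03,"dz": 0,"twist": 0},{"gripper": 0.385,"dx": 0.25,"dy": -0.04,"dz": 0,"twist": 0},{"gripper": 0.385,"dx": 0.25,"dy": -0.03,"dz": 0,"twist": 0},{"gripper": 0.385,"dx": 0.25,"dy": -0.04,"dz": 0,"twist": 0},{"gripper": 0.385,"dx": 0.2,"dy": -0.03,"dz": 0,"twist": 0},{"gripper": 0.385,"dx": 0.2,"dy": -0.02,"dz": 0,"twist": 0},{"gripper": 0.385,"dx": 0.15,"dy": -0.02,"dz": 0,"twist": 0},{"gripper": 0.385,"dx": 0.1,"dy": -0.01,"dz": 0,"twist": 0},{"gripper": 0.385,"dx": 0,"dy": 0,"dz": 0,"twist": 0},{"gripper": 0.385,"dx": 0,"dy": 0,"dz": 0,"twist": 0}])

```text
t: 14.18
tool_pos: [0.6354, -0.034, 0.0117]
orientation: [-3.136, 0.181, -0.001]
contact_force: [-1.9, -0.2, 1.6]
gripper_width: 0.382
```

```bash
python3 m.py pics/w9.png
```

```text
mat [ 0.6793 -0.0377] 0.12170798937967364
wrist cellar ctr [ 0.6771 -0.0377] dia 0.0788 res 0.0044
cellar along/lat 0.0962 0.0016 tcp 0.0544 0.0005 matdist 0.0023
```

View pics/w9.png

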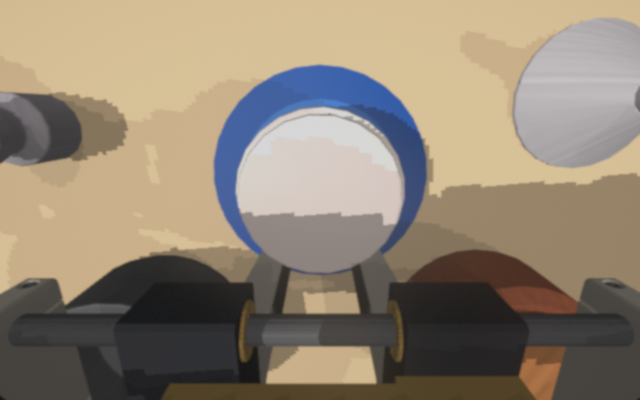

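The cellar is centred on the mat to within about 2 mm. Next I back off, lift clear and swing away so I can check from above.

Call:
step_arm(deltas=[{"gripper": 0.385,"dx": -0.5,"dy": 0.06,"dz": 0,"twist": 0},{"gripper": 0.385,"dx": -0.7,"dy": 0.08,"dz": 0,"twist": 0},{"gripper": 0.385,"dx": -0.7,"dy": 0.08,"dz": 0,"twist": 0},{"gripper": 0.385,"dx": 0,"dy": 0,"dz": 1,"twist": 0},{"gripper": 0.385,"dx": 0,"dy": 0,"dz": 2,"twist": 0},{"gripper": 0.385,"dx": 0,"dy": 0,"dz": 2,"twist": 0},{"gripper": 0.385,"dx": 0,"dy": 0,"dz": 3,"twist": 0},{"gripper": 0.385,"dx": 0,"dy": 0,"dz": 3,"twist": 0},{"gripper": 0.385,"dx": 0,"dy": 0,"dz": 3,"twist": 0},{"gripper": 0.385,"dx": 0,"dy": 0,"dz": 3,"twist": 0},{"gripper": 0.385,"dx": -2,"dy": -3,"dz": 1,"twist": 0},{"gripper": 0.385,"dx": -2,"dy": -3,"dz": 0,"twist": 0},{"gripper": 0.385,"dx": -2,"dy": -3,"dz": 0,"twist": 0},{"gripper": 0.385,"dx": -2,"dy": -3,"dz": 0,"twist": 0},{"gripper": 0.385,"dx": 0,"dy": -3,"dz": 0,"twist": 0},{"gripper": 0.385,"dx": 0,"dy": -3,"dz": 0,"twist": 0},{"gripper": 0.385,"dx": 0,"dy": -3,"dz": 0,"twist": 0},{"gripper": 0.385,"dx": 0,"dy": -3,"dz": 0,"twist": 0},{"gripper": 0.385,"dx": 0,"dy": -3,"dz": 0,"twist": 0},{"gripper": 0.385,"dx": 0,"dy": -3,"dz": 0,"twist": 0}])

```text
t: 15.95
tool_pos: [0.5359, -0.3332, 0.1927]
orientation: [3.136, -0.181, 0.002]
contact_force: [0.5, 0.4, 0.6]
gripper_width: 0.384
```

Call:
step_arm(deltas=[{"gripper": 0.385,"dx": 0,"dy": -2,"dz": 0,"twist": 0},{"gripper": 0.385,"dx": 0,"dy": 0,"dz": 0,"twist": 0},{"gripper": 0.385,"dx": 0,"dy": 0,"dz": 0,"twist": 0},{"gripper": 0.385,"dx": 0,"dy": 0,"dz": 0,"twist": 0}])

```text
t: 16.28
tool_pos: [0.5365, -0.3501, 0.192]
orientation: [-3.135, 0.178, -0.001]
contact_force: [-0.1, 0.8, -0.4]
gripper_width: 0.385
```

```bash
python3 - <<'E'
from h import *
c=r.camera('top'); cv2.imwrite('pics/top9.png',c['img']); z=cloud(c)[...,2]; hsv=cv2.cvtColor(c['img'],cv2.COLOR_BGR2HSV)
blob((hsv[...,1]<45)&(hsv[...,2]>110)&(z>.03),(341,128),c,.046,'cellar')
h=hsv[...,0];blob((h>95)&(h<130)&(hsv[...,1]>120),(341,128),c,0,'mat')
for n,near,lo,hi,zz in [('tin',(248,201),.052,.068,.060),('weight',(279,108),.012,.06,.044),('funnel',(401,115),.006,.08,.0)]:
    blob((z>lo)&(z<hi),near,c,zz,n)
cv2.imwrite('pics/side9.png',r.camera('side')['img'])
E
```

```text
cellar ctr [ 0.6768 -0.0381] dia 0.0734 res 0.0013
mat ctr [ 0.6746 -0.0367] dia 0.0988 res 0.0071
tin ctr [0.4949 0.1754] dia 0.0459 res 0.0007
weight ctr [0.717  0.1048] dia 0.0368 res 0.0021
funnel ctr [ 0.7085 -0.1872] dia 0.0661 res 0.0015
```

View pics/top9.png

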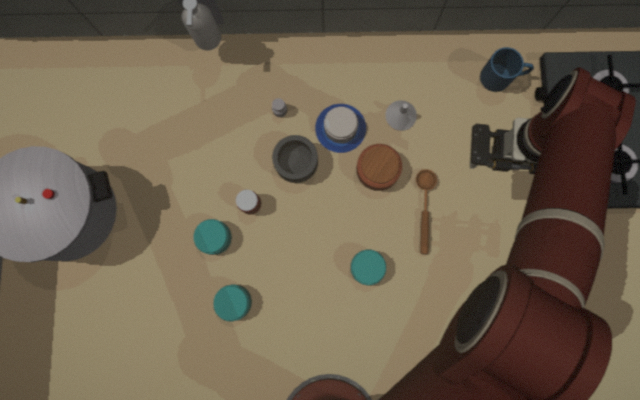

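View pics/side9.png

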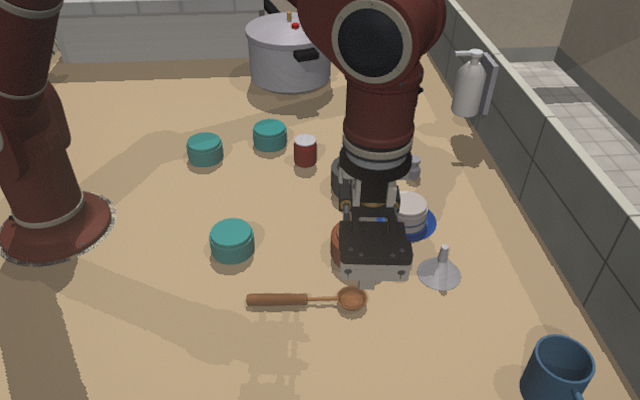

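The cellar stands upright on the mat at (341,124), inside the blue ring. It is about 2 mm from the original mat centre, with 22 mm of margin. The other items are where they started, and the arm is clear.

```bash
python3 -c "
from station import r
print(r.finish_job())"
```

```text
the job is handed in; nothing more can be done
None
```

The white salt cellar is on the blue mat, and I've handed the job in after about 16 s of the 54 s allowed. I pushed it there with both fingertips, straight through the gap between the mortar and the jar. It stayed close to centred in the gap, and readings between pushes stayed within about 2 N.

- **Cellar:** the final top view puts its centre at (0.677, -0.038), about 2 mm from where I first measured the mat's centre. It needs to be within 22 mm to stand wholly on the mat. It is upright, and the arm is well clear.
- **Other things:** the spice tin, weight and funnel measure within about 1.5 mm of their starting positions, which is within measurement noise. I checked the spoon only by eye, and it looks unmoved.
- **Disagreements:**
  - The top and wrist cameras differed by 2–3 mm on positions and on the gap width (88.7 against 90.8 mm).
  - The side view gave a bad circle fit for the cellar at the start, so I didn't use it.
  - With the cellar covering most of the mat, the final fit of the mat itself from above was poor. I judged the placing against its earlier position instead; the last wrist view agreed to about 2 mm.

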